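Fit a rotor and its lock cap on a bench spinner

ROBOT

A 7-joint arm with a two-finger parallel gripper is mounted at the origin on a cart in front of the work surface, level with it; the furniture and walls round the work are solid. World frame = base frame: x ahead of the robot, y to its left, z up, the work surface at z = 0. Lengths are in m, angles in rad, forces in N, time in s.
With the tool pointing down it reaches from about 0.4 to 0.85 m from the base axis. Payload 4.5 kg.
Tool frame: the origin (TCP) lies on the centre line of the jaws, within the pads' length; the fingertips stand 17 mm ahead of it and the grasp point (between the pads) lies 2 mm behind it (r.tip_reach is the distance from the TCP to the fingertips, in m); z points along the fingers, y is the line along which they close (so a half turn about z gives the same grasp; the last joint's range is limited). The gripper opens to 88 mm and grips with 3 to 60 N. Pads are 18 mm wide; open, the fingers measure 123 mm over their backs; the gripper's body (75 mm by 187 mm) begins 45 mm behind the grasp point.
Start: joints at [1.281, 0.689, -0.195, 1.565, 0.157, 0.902, -0.215], TCP at [0.199, -0.593, 0.256] pointing down, gripper open.
Joint ranges: [-3.01, 3.01], [-0.46, 2.08], [-1.47, 1.51], [0.13, 2.56], [-1, 4.14], [0.04, 2.09], [-2.66, 2.66]. Speed limits (rad/s): [2.57, 2.57, 3.14, 3.14, 3.14, 3.14, 3.14].

INTERFACE

Orientations are given as a unit quaternion [x, y, z, w].
In Python, from plant import r gives the robot as it stands.
- The arm moves only by the tool step_arm, never from a script. Its argument "steps" is a list of rows, each a list of 7 numbers: the shift along the tool's x, y, z in cm, then the turn, a rotation vector about the tool's x, y, z in degrees, then the gripper's target within -1 to 1 (shut at 1, half-way at 0, fully open at -1). A call has 1 to 8 rows; each row shifts and turns the commanded pose from where the row before left it, along the tool's axes as they then stand; what a row does not reach is not made up. A row lasts 1/8 s, in which the tool goes at most 62.5 mm and 10.7 degrees, less where a joint would pass 70% of its speed; a pose out of reach is approached as far as the arm can. A call with a gripper value outside its range is refused whole. The fingers move at their own pace and stop on an object; "force" is the grip in N (left out, the last holds). Time passes only in rows, so rows that do not move let the fingers close. It gives the time, the measured TCP pose, the force, the opening and the grip force at its end, in the units of the state.
- r.get_state(): the state, without advancing time (a new reading comes with each control period).
- r.snapshot(name): name is "scene" or "top" or "wrist"; returns a dict with "pixels" (384x512x3 uint8, red, green, blue), "fx", "fy", "cx", "cy" (pixels), "dist_coeffs" ([k1, k2, p1, p2, k3] as OpenCV has them; the pictures are not rectified), "cam_to_world" (4x4, takes a point from camera to world coordinates). Camera axes: x right, y down, z forward; pixel columns grow to the right and rows downward; lengths in m; the calibration is good to about 2 mm. A picture is of the moment at which its call begins. There is no depth.
- r.finish_job(): hands the job in; it is judged then, once.
The state is a dict: "clock": time; "q": joint angles; "qd": joint speeds; "joint_torque": joint torques, N m; "tool_pos": TCP position; "eef_rot": TCP orientation; "contact_force": force on the tool from outside, world axes, zero at the start; "moment": the same for the moment, N m; "opening": opening from 0.0 (shut) to 1.0 (fully open); "finger_force": force on a finger pad.
Only numpy, scipy, OpenCV 4.12 (cv2) and the standard library are available. Lean on these libraries where they do the work, as an engineer would, in place of code of your own. Each camera call takes 0.05 s, during which the arm holds its last target. There are 200 camera calls.

TASK

Set up the bench spinner for a run: first put the rotor with the round plate over the spindle, hub up, so that it sits fully down on the drive flange, and then put the lock cap over the spindle end so that it rests upright on the rotor's hub. The other rotor, with the bar-shaped plate, is not needed: leave it where it lies.

Things in the scene. Friction and masses are not known exactly. Their poses are not given: they have to be found in the camera images.
- spindle_seat (a point): Fixed bench spinner: white box 140x130x45 mm, far middle of the desk. On its top a flange (44 mm across, 7 mm high) carries an upright spindle. Point: on the spindle axis at the flange's top face, 52 mm above the desk, where the rotor's underside rests. Spindle stands 68 mm above it: 16 mm diameter for 52 mm, then a 16 mm cone narrowing to 4 mm. z up; -x is the front (dial, switch).
- rotor_hub (a point): Rotor to fit: loose, aluminium, 150 g, flat on the desk. Round plate 100 mm across, 8 mm thick, with a ring of 8 dark tube pockets; a tubular hub, 44 mm outer diameter, rises from it to 48 mm above the underside. 28 mm bore right through. Point: on the axis 32 mm above the underside (16 mm below the hub's rim), a good height to grip the hub. z up the axis.
- lock_cap_centre (a point): Lock cap: loose, steel, 80 g, stands on the desk open end down. Flange 44 mm across and 10 mm high, then a knurled knob 35 mm across, 46 mm high in all. Blind bore from below: 26 mm diameter, 30 mm deep. No thread: it drops over the spindle and its flange rests on the rotor hub's rim. Point: on the axis 23 mm above the underside, half-way up. z up.
- bar_rotor_hub (a point): Rotor not wanted: loose, same aluminium and same hub (44 mm wide, 48 mm high), but on a rectangular plate 120 x 44 mm, 8 mm thick, with four dark slots. Point: on its axis 32 mm above the underside. x along the bar, z up. The two rotors and the lock cap stand in a row across the near part of the desk, in any order. A tall microscope stands left of them (y over 0.4 m): swing in above it.
Mind the look-alikes: they are no part of the job. Leave any brown, green or purple look-alike of the part that bears lock_cap_centre alone.

How it is judged:
On the way, in this order (a step that is already met when the one before it is completed fails the run):
1. the round rotor sits fully down on the drive flange, over the spindle, while the lock cap is still off (horizontal distance between rotor_hub and spindle_seat below 0.012 m and z of rotor_hub in the frame of spindle_seat below 0.038 m and angle between rotor_hub's own z axis and vertical below 0.15 rad and horizontal distance between lock_cap_centre and spindle_seat above 0.05 m), for 0.2 s.
2. the lock cap is over the spindle and rests on the hub (horizontal distance between lock_cap_centre and spindle_seat below 0.012 m and z of lock_cap_centre in the frame of spindle_seat below 0.078 m and angle between lock_cap_centre's own z axis and vertical below 0.17 rad), for 0.2 s.
At the end, for the whole second after the job is handed in: The round rotor is on the spindle, within 12 mm of its axis, upright within 8 degrees and down on the flange within 6 mm; the lock cap is over the spindle end on the rotor's hub, within 12 mm of the axis, upright within 10 degrees and down within 7 mm; the bar rotor is within 30 mm of where it lay (all of step 2 and horizontal distance between rotor_hub and spindle_seat below 0.012 m and z of rotor_hub in the frame of spindle_seat below 0.038 m and angle between rotor_hub's own z axis and vertical below 0.15 rad and z of lock_cap_centre in the frame of spindle_seat above 0.062 m and distance of bar_rotor_hub from where it was at the start of the episode below 0.03 m); the robot touches nothing.
It fails at once if the bar rotor is moved by more than 30 mm (distance of bar_rotor_hub from where it was at the start of the episode above 0.03 m).
It also fails if it takes over 61 s, if anything falls off the work surface, if the arm or the gripper's body presses on something with over 40 N, if the wrist force passes 120 N, or if a joint passes its speed limit or range.

## Working session

There is one attempt and no reset: what is moved stays moved. The work goes in short steps, Python scripts to look and compute and a tool call to move; the robot and the scene stay as the last step left them, time stands still between calls to the robot, and variables do not carry over. Pictures are saved under pics/ and viewed, at most 10 in all, crops included, and the job is handed in when it is done.

Besides the shell and the picture viewer there is one more tool, called after "Request:" in YAML: its name, and indented under it one key for each argument. step_arm: Moves the arm, as the interface text tells. Its arguments: {"type":"object","properties":{"steps":{"type":"array","items":{"type":"array","items":{"type":"number"}}},"force":{"type":"number"}},"required":["steps"]}

```bash
mkdir -p pics; ls; python3 - <<'E'
from plant import r
import cv2,pickle
D={}
for n in("scene","top"):
    s=r.snapshot(n);D[n]=s
    cv2.imwrite(f"pics/{n}0.png",s["pixels"][:,:,::-1])
    print(n,s["fx"],s["cx"],s["cy"],s["dist_coeffs"],s["cam_to_world"])
pickle.dump(D,open("d0.pkl","wb"))
st=r.get_state();print(st["clock"],st["tool_pos"],st["eef_rot"],st["opening"])
E
```

```text
pics
scene 490.6170712949012 246.89986399086018 190.10618772737374 [-0.08643957  0.          0.          0.          0.        ] [[-0.89062258 -0.33313112  0.3095401   0.1601599 ]
 [-0.4547406   0.65012183 -0.60873031  0.78390939]
 [ 0.00154824 -0.68290942 -0.73050143  0.97100805]
 [ 0.          0.          0.          1.        ]]
top 361.2622517353377 256.1525685387966 191.195745511322 [-0.09148843  0.          0.          0.          0.        ] [[ 0.01732409 -0.99148254  0.12908231  0.40720264]
 [-0.99953393 -0.02041921 -0.02269312  0.05882524]
 [ 0.02513559 -0.12862901 -0.99137419  1.00997698]
 [ 0.          0.          0.          1.        ]]
0.1 [ 0.19862934 -0.59202893  0.25499586] [ 9.86919379e-01  1.61212471e-01 -1.91915696e-04 -8.00917973e-04] 0.999993632708497
```

View pics/scene0.png

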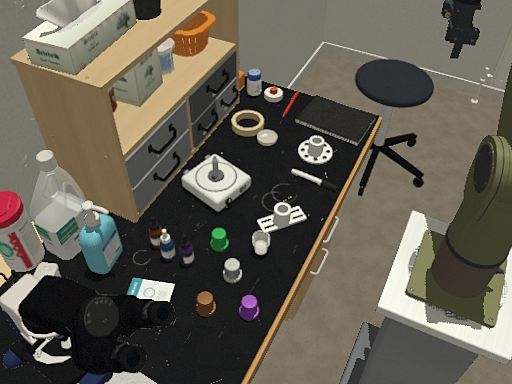

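View pics/top0.png

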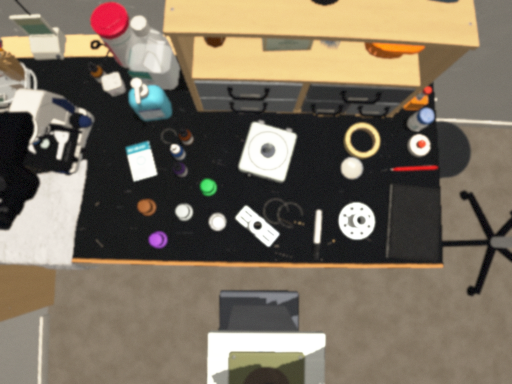

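The round rotor is at scene (315,149) / top (356,221), the bar rotor at scene (281,215) / top (257,226), and the spinner at scene (216,178) / top (267,150). There are two greyish cap candidates: A at scene (232,270) / top (184,212), and B at scene (261,243) / top (218,222). I'll enlarge both.

```bash
python3 - <<'E'
import pickle,cv2,numpy as np
D=pickle.load(open("d0.pkl","rb"))
a=D["scene"]["pixels"][220:300,190:310];b=D["top"]["pixels"][190:250,150:300]
c=D["top"]["pixels"][110:260,230:390]
a=cv2.resize(a,None,fx=5,fy=5,interpolation=cv2.INTER_CUBIC)[:400]
a2=cv2.resize(D["scene"]["pixels"][120:300,170:340],(400,424))
cv2.imwrite("pics/c1.png",a[:,:,::-1])
t=cv2.resize(D["top"]["pixels"][110:260,130:390],None,fx=3,fy=3,interpolation=cv2.INTER_CUBIC)
cv2.imwrite("pics/c2.png",t[:,:,::-1])
E
```

```text
(no output)
```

View pics/c1.png

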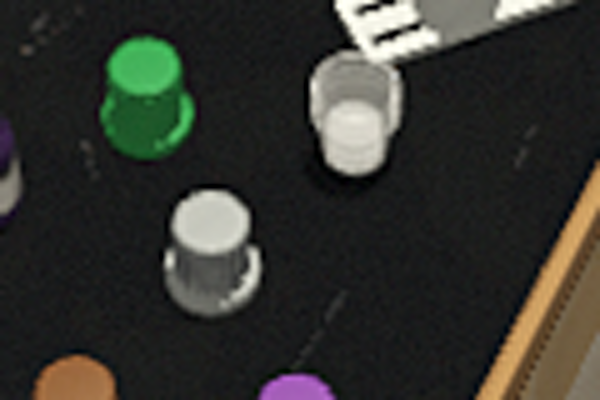

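View pics/c2.png

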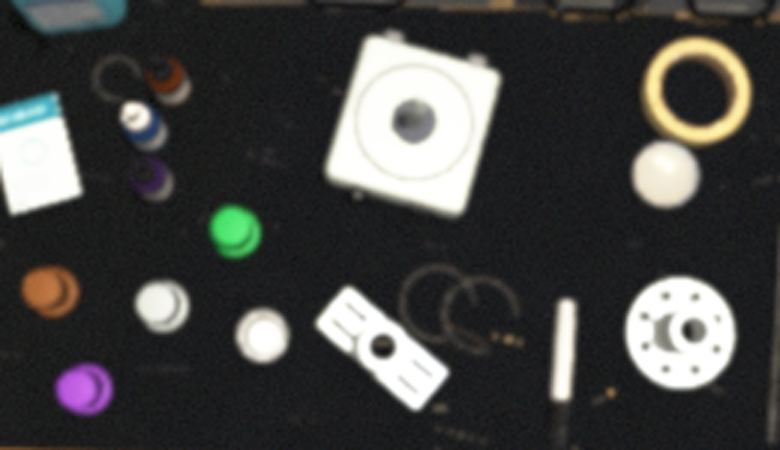

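Candidate A (top 184,212) has a flange at the bottom, a knurled knob above and a grey metal finish, so it is the lock cap. Candidate B is a white two-step cup with its narrow part down, which doesn't match. Next I'll compute positions.

```bash
cat > h.py <<'E'
import numpy as np,cv2
def bp(s,uv,z):
    K=np.array([[s["fx"],0,s["cx"]],[0,s["fy"],s["cy"]],[0,0,1]])
    p=cv2.undistortPoints(np.array([[uv]],float),K,np.array(s["dist_coeffs"],float))[0,0]
    T=np.array(s["cam_to_world"]);d=T[:3,:3]@[p[0],p[1],1];o=T[:3,3]
    return (o+d*(z-o[2])/d[2]).round(4)
def pj(s,X):
    K=np.array([[s["fx"],0,s["cx"]],[0,s["fy"],s["cy"]],[0,0,1]])
    M=np.linalg.inv(np.array(s["cam_to_world"]))
    return cv2.projectPoints(np.array([X],float),cv2.Rodrigues(M[:3,:3])[0],M[:3,3],K,np.array(s["dist_coeffs"],float))[0].ravel().round(1)
E
python3 - <<'E'
import pickle;from h import *
D=pickle.load(open("d0.pkl","rb"));t,s=D["top"],D["scene"]
c=lambda u,v:(130+(u-1)/3,110+(v-1)/3)
for n,u,v,z in[("rotor hole",693,331,.048),("rotor plate",680.5,333,.008),("cap top",160,303,.046),("cap flange",164,307,.01),("bar hole",383,346,.048),("bar plate",382,349,.008),("barL",333,305,.008),("barR",433,392,.008),("box",415,125,.045),("c1",368,36,.045),("c2",500,72,.045),("c3",464,214,.045),("c4",327,178,.045),("flange",414,122,.052)]:print(n,bp(t,c(u,v),z))
for n,u,v,z in[("rotor hub rim",316,142,.048),("rotor plate",315.5,150.5,.008),("cap top",232.2,264.4,.046),("tip",213.5,157,.12),("flange",215,175,.052)]:print("s",n,bp(s,(u,v),z))
for n,u,v in [("shelf front edge L",165,38),("drawer top",195,82),("drawer bottom",200,112)]:print(n,[bp(t,(u,v),z) for z in(0,.2,.4)])
from plant import r
from scipy.spatial.transform import Rotation as R
print(R.from_quat(r.get_state()["eef_rot"]).as_matrix().round(3))
w=r.snapshot("wrist");T=np.array(w["cam_to_world"])
st=r.get_state();A=np.eye(4);A[:3,:3]=R.from_quat(st["eef_rot"]).as_matrix();A[:3,3]=st["tool_pos"]
print((np.linalg.inv(A)@T).round(3),w["fx"],w["cx"],w["cy"])
E
```

```text
rotor hole [ 0.4598 -0.2468  0.048 ]
rotor plate [ 0.46   -0.2475  0.008 ]
cap top [0.4763 0.2312 0.046 ]
cap flange [0.4752 0.2338 0.01  ]
bar hole [0.442  0.0321 0.048 ]
bar plate [0.4407 0.0319 0.008 ]
barL [0.4804 0.0779 0.008 ]
barR [ 0.4021 -0.0157  0.008 ]
box [0.6436 0.0062 0.045 ]
c1 [0.727  0.0507 0.045 ]
c2 [ 0.6957 -0.0718  0.045 ]
c3 [ 0.5623 -0.0392  0.045 ]
c4 [0.5926 0.0853 0.045 ]
flange [0.6447 0.0075 0.052 ]
s rotor hub rim [ 0.4615 -0.2417  0.048 ]
s rotor plate [ 0.4621 -0.2505  0.008 ]
s cap top [0.477  0.2334 0.046 ]
s tip [0.6484 0.011  0.12  ]
s flange [0.6494 0.0079 0.052 ]
shelf front edge L [array([1.0024, 0.3209, 0.    ]), array([0.8845, 0.269 , 0.2   ]), array([0.7666, 0.2171, 0.4   ])]
drawer top [array([0.8605, 0.2222, 0.    ]), array([0.7707, 0.1898, 0.2   ]), array([0.681 , 0.1575, 0.4   ])]
drawer bottom [array([0.7678, 0.2032, 0.    ]), array([0.6964, 0.1746, 0.2   ]), array([0.625, 0.146, 0.4  ])]
[[ 0.948  0.318 -0.001]
 [ 0.318 -0.948  0.002]
 [-0.    -0.002 -1.   ]]
[[ 0.001 -0.959 -0.285  0.074]
 [ 1.     0.001 -0.    -0.001]
 [ 0.001 -0.285  0.959 -0.129]
 [ 0.     0.     0.     1.   ]] 305.90648019265643 253.8872782215092 198.12765032807252
```

Position estimates agree between the two cameras within about 5 mm:
- **Rotor:** (0.460, -0.247)
- **Cap:** (0.476, 0.232)
- **Spindle:** (0.646, 0.008)

I'll move over the rotor first.

Request:
step_arm:
  steps:
    - [4.46,-3.05,0,0,0,0,-1]
    - [4.46,-3.05,0,0,0,0,-1]
    - [4.46,-3.05,0,0,0,0,-1]
    - [4.46,-3.05,0,0,0,0,-1]
    - [4.46,-3.05,0,0,0,0,-1]
    - [4.46,-3.05,0,0,0,0,-1]
    - [4.46,-3.05,0,0,0,0,-1]
    - [4.46,-3.05,0,0,0,0,-1]
  force: 30

```text
clock: 1.15
tool_pos: [0.4603, -0.2462, 0.2556]
eef_rot: [0.987, 0.161, -0.0, 0.0]
contact_force: [0.6, -1.0, 0.5]
opening: 0.999
finger_force: 0.0
```

Request:
step_arm:
  steps:
    - [0,0,3,0,0,9.3,-1]
    - [0,0,3,0,0,9.2,-1]
    - [0,0,0,0,0,0,-1]

```text
clock: 1.52
tool_pos: [0.4582, -0.2468, 0.1941]
eef_rot: [1.0, 0.002, -0.002, -0.001]
contact_force: [0.2, 0.7, 0.5]
opening: 1.002
finger_force: 0.0
```

```bash
python3 - <<'E'
from plant import r;from h import *;import pickle
from scipy.spatial.transform import Rotation as R
w=r.snapshot("wrist");pickle.dump(w,open("w1.pkl","wb"));cv2.imwrite("pics/w1.png",w["pixels"][:,:,::-1])
st=r.get_state();print(st["clock"],st["tool_pos"],R.from_quat(st["eef_rot"]).as_matrix().round(3).tolist(),st["contact_force"],np.round(st["q"],2))
print(pj(w,(.46,-.247,.048)),pj(w,(.46,-.247,.008)))
E
```

```text
1.575 [ 0.45906667 -0.24739405  0.19532074] [[1.0, 0.004, -0.002], [0.004, -1.0, 0.001], [-0.002, -0.001, -1.0]] [ 0.02532619 -0.41042898  0.27919282] [ 0.44  0.64 -0.05  1.94  0.06  0.56 -1.22]
[255.1 187.1] [255.  177.5]
```

View pics/w1.png

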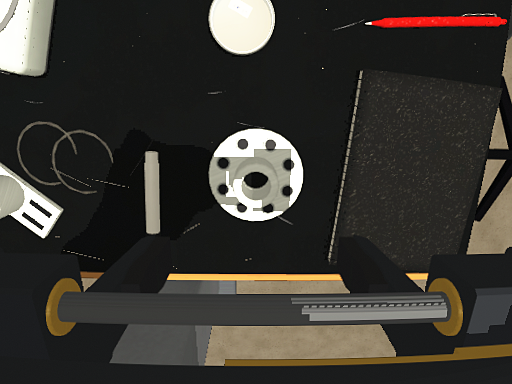

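The plate centre shows at (255,175) against a predicted (255,177), so the rotor is about 2 mm further in x. I'll descend and grip.

Request:
step_arm:
  steps:
    - [0.2,0,4,0,0,0,-1]
    - [0,0,4,0,0,0,-1]
    - [0,0,4,0,0,0,-1]
    - [0,0,2.5,0,0,0,-1]
    - [0,0,1.6,0,0,0,-1]
    - [0,0,0,0,0,0,1]
    - [0,0,0,0,0,0,1]
    - [0,0,0,0,0,0,1]

```text
clock: 2.58
tool_pos: [0.4622, -0.248, 0.0358]
eef_rot: [1.0, 0.001, 0.001, 0.0]
contact_force: [0.3, -0.0, 0.5]
opening: 0.68
finger_force: 0.0
```

Request:
step_arm:
  steps:
    - [0,0,0,0,0,0,1]
    - [0,0,0,0,0,0,1]
    - [0,0,0,0,0,0,1]

```text
clock: 2.95
tool_pos: [0.4617, -0.2478, 0.0351]
eef_rot: [1.0, 0.001, 0.0, 0.0]
contact_force: [0.2, 0.2, 4.6]
opening: 0.464
finger_force: 30.1
```

Request:
step_arm:
  steps:
    - [0,0,-1.5,0,0,0,1]
    - [0,0,-4,0,0,0,1]
    - [0,0,-5,0,0,0,1]
    - [0,0,-5,0,0,0,1]
    - [0,0,-1,0,0,0,1]
    - [0,0,0,0,0,0,1]

```text
clock: 3.7
tool_pos: [0.4612, -0.2476, 0.2]
eef_rot: [1.0, 0.0, 0.0, 0.0]
contact_force: [0.4, -0.5, -2.7]
opening: 0.469
finger_force: 29.9
```

Request:
step_arm:
  steps:
    - [1.5,-2.1,0,0,0,0,1]
    - [3,-4.2,0,0,0,0,1]
    - [3,-4.2,0,0,0,0,1]
    - [3,-4.2,0,0,0,0,1]
    - [2,-2.8,0,0,0,0,1]
    - [1,-1.5,0,0,0,0,1]
    - [0,0,0,0,0,0,1]

```text
clock: 4.58
tool_pos: [0.5957, -0.0568, 0.1983]
eef_rot: [1.0, 0.001, -0.001, -0.0]
contact_force: [0.5, -0.8, -1.6]
opening: 0.47
finger_force: 29.9
```

```bash
python3 - <<'E'
from plant import r;from h import *;import pickle
from scipy.spatial.transform import Rotation as R
D={n:r.snapshot(n) for n in("wrist","scene","top")};pickle.dump(D,open("d2.pkl","wb"))
st=r.get_state();print(st["clock"],st["tool_pos"],R.from_quat(st["eef_rot"]).as_matrix().round(3).tolist(),st["contact_force"],st["opening"],np.round(st["q"],2))
W=D["wrist"];p=st["tool_pos"]
f=lambda n,a,b,k:cv2.resize(D[n]["pixels"][a:a+96,b:b+128],(512,384),interpolation=cv2.INTER_CUBIC)
im=np.hstack([cv2.resize(D["scene"]["pixels"][100:220,140:300],(400,300)),cv2.resize(D["top"]["pixels"][80:200,190:350],(400,300))])
im=np.vstack([im,np.hstack([cv2.resize(W["pixels"],(400,300)),np.zeros((300,400,3),np.uint8)])])
cv2.imwrite("pics/m2.png",im[:,:,::-1])
print("spindle tip in wrist",pj(W,(.646,.008,.12)),"hub rim exp",pj(W,(p[0],p[1],p[2]+.014)),"plate",pj(W,(p[0],p[1],p[2]-.026)))
E
```

```text
4.725 [ 0.59495573 -0.06004807  0.19924225] [[1.0, -0.002, -0.002], [-0.002, -1.0, -0.002], [-0.002, 0.002, -1.0]] [-0.34474859  0.30989405 -1.94338993] 0.4719322125176932 [ 0.02  0.72 -0.    1.71  0.    0.71 -1.55]
spindle tip in wrist [159.4 143.4] hub rim exp [263.  288.4] plate [261.  247.5]
```

View pics/m2.png

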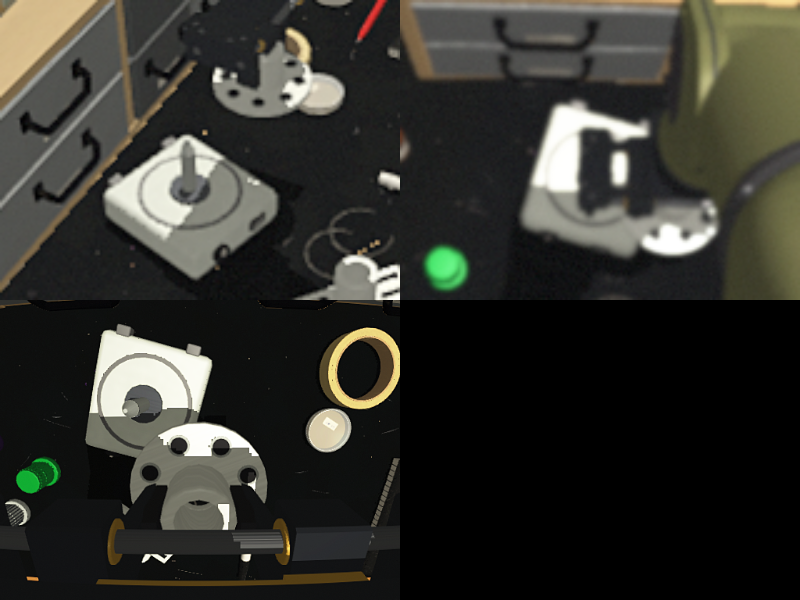

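The rotor is held level. The spindle tip shows in the wrist image at about (159,137). I'll refine the spindle position by triangulating the tip and flange.

```bash
python3 - <<'E'
from h import *;import pickle
D=pickle.load(open("d2.pkl","rb"));W=D["wrist"];S=D["scene"]
print("wrist cam",np.array(W["cam_to_world"])[:3,3])
im=np.hstack([cv2.resize(W["pixels"][90:190,110:230],(480,400),interpolation=cv2.INTER_CUBIC),cv2.resize(S["pixels"][145:195,190:230],(320,400),interpolation=cv2.INTER_CUBIC)])
cv2.imwrite("pics/z3.png",im[:,:,::-1])
for z in(.119,):print(bp(W,(159,137),z))
print(bp(W,(183,132),.052))
E
```

```text
wrist cam [ 0.66961721 -0.05594916  0.32720814]
[0.6502 0.0083 0.119 ]
[0.6482 0.007  0.052 ]
```

View pics/z3.png

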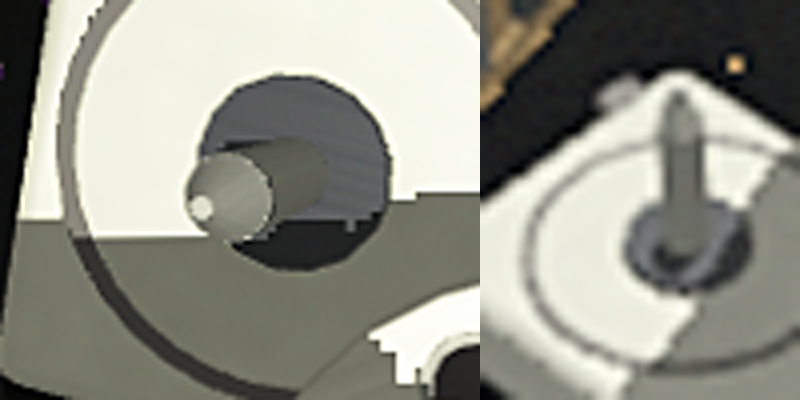

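```bash
python3 - <<'E'
from h import *;import pickle
from plant import r
D=pickle.load(open("d2.pkl","rb"));W=D["wrist"];S=D["scene"]
print(bp(W,(160,141.5),.12),bp(W,(183.6,132.9),.052),bp(W,(167.7,139),.104),bp(S,(214.9,156.4),.12),bp(S,(215.9,175.7),.052))
st=r.get_state();print(st["tool_pos"],st["clock"])
E
```

```text
[0.6473 0.0075 0.12  ] [0.6474 0.0065 0.052 ] [0.6473 0.0066 0.104 ] [0.6464 0.0075 0.12  ] [0.646  0.0091 0.052 ]
[ 0.59495573 -0.06004807  0.19924225] 4.725
```

Spindle axis is at (0.647, 0.007), agreeing across five measurements.

Request:
step_arm:
  steps:
    - [1.5,-2,0,0,0,0,1]
    - [2.1,-2.5,0,0,0,0,1]
    - [1.5,-2,0,0,0,0,1]
    - [0,0,0,0,0,0,1]
    - [0,0,0,0,0,0,1]

```text
clock: 5.35
tool_pos: [0.6461, 0.0047, 0.1996]
eef_rot: [1.0, -0.001, -0.001, 0.001]
contact_force: [0.6, -0.9, -1.5]
opening: 0.469
finger_force: 29.9
```

```bash
python3 - <<'E'
from plant import r;from h import *;import pickle
P=[]
for i in range(3):
    w=r.snapshot("wrist" if i else "scene");st=r.get_state();P.append(st["tool_pos"])
    if not i:S=w
print(np.round(P,4).tolist(),st["eef_rot"])
W=w;pickle.dump((W,S),open("d4.pkl","wb"))
im=np.hstack([cv2.resize(W["pixels"],(400,300)),cv2.resize(S["pixels"][100:220,140:300],(400,300))])
cv2.imwrite("pics/m4.png",im[:,:,::-1])
p=np.mean(P,0)
print(pj(W,p+[0,0,.014]),pj(W,p+[0,0,-.026]),pj(W,p+[0,.05,-.026]),pj(W,p+[0,-.05,-.026]),pj(W,p+[.05,0,-.026]))
print(pj(S,(.647,.0072,.12)),pj(S,p+[0,0,-.034]))
E
```

```text
[[0.6462, 0.0047, 0.1997], [0.6463, 0.0049, 0.1997], [0.6465, 0.0054, 0.1998]] [ 9.99999401e-01 -7.95394969e-04 -3.95794198e-04  6.40024353e-04]
[255.4 285.6] [255.  245.6] [165.5 245.4] [344.4 245.1] [255.  155.7]
[214.7 156.3] [214.6 142.3]
```

View pics/m4.png

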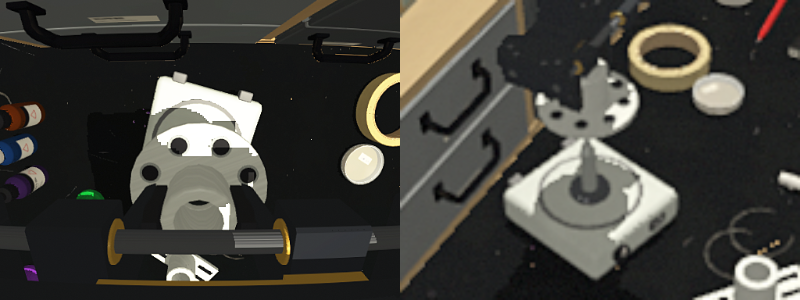

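The rotor centre sits about 1.5 mm short in x and 2 mm in y. I'll correct that and lower it.

Request:
step_arm:
  steps:
    - [0.15,-0.2,2,0,0,0,1]
    - [0,0,2,0,0,0,1]
    - [0,0,1.5,0,0,0,1]
    - [0,0,1,0,0,0,1]
    - [0,0,1,0,0,0,1]
    - [0,0,0,0,0,0,1]

```text
clock: 6.25
tool_pos: [0.6484, 0.0095, 0.124]
eef_rot: [1.0, 0.0, -0.001, 0.0]
contact_force: [-0.2, 0.0, -1.4]
opening: 0.472
finger_force: 29.9
```

Request:
step_arm:
  steps:
    - [0,0,1,0,0,0,1]
    - [0,0,1,0,0,0,1]
    - [0,0,1,0,0,0,1]
    - [0,0,0.4,0,0,0,1]
    - [0,0,0.3,0,0,0,1]
    - [0,0,0,0,0,0,1]

```text
clock: 7.0
tool_pos: [0.6489, 0.0095, 0.0877]
eef_rot: [1.0, 0.0, 0.0, 0.0]
contact_force: [0.3, 0.5, -2.1]
opening: 0.469
finger_force: 29.9
```

Request:
step_arm:
  steps:
    - [0,0,0.1,0,0,0,1]
    - [0,0,0,0,0,0,1]

```text
clock: 7.25
tool_pos: [0.6491, 0.0095, 0.0872]
eef_rot: [1.0, 0.0, 0.0, 0.0]
contact_force: [0.6, 0.3, 1.2]
opening: 0.47
finger_force: 30.0
```

Request:
step_arm:
  steps:
    - [0,0,0,0,0,0,-0.6]
    - [0,0,0,0,0,0,-0.6]
    - [0,0,0,0,0,0,-0.6]
    - [0,0,0,0,0,0,-0.6]
    - [0,0,-1,0,0,0,-0.6]
    - [0,0,-3,0,0,0,-0.6]
    - [0,0,-4,0,0,0,-0.6]
    - [0,0,-4,0,0,0,-1]

```text
clock: 8.25
tool_pos: [0.6487, 0.0094, 0.2086]
eef_rot: [1.0, 0.0, 0.0, 0.0]
contact_force: [0.6, 0.9, -0.1]
opening: 0.887
finger_force: 0.0
```

```bash
python3 - <<'E'
from plant import r;from h import *;import pickle
W=r.snapshot("wrist");S=r.snapshot("scene");st=r.get_state();print(st["clock"],st["tool_pos"],st["contact_force"])
pickle.dump((W,S),open("d5.pkl","wb"))
im=np.hstack([cv2.resize(W["pixels"],(400,300)),cv2.resize(S["pixels"][140:230,160:280],(400,300),interpolation=cv2.INTER_CUBIC)])
cv2.imwrite("pics/m5.png",im[:,:,::-1])
a=(.647,.0072)
for dz in(.060,.1,.12):print(pj(W,(*a,dz)),pj(S,(*a,dz)))
E
```

```text
8.35 [0.6519372  0.00940855 0.21231115] [-0.25026158 -0.18288237  0.89643239]
[257.  190.9] [215.8 173. ]
[257.5 203.8] [215.1 162. ]
[257.8 211.8] [214.7 156.3]
```

View pics/m5.png

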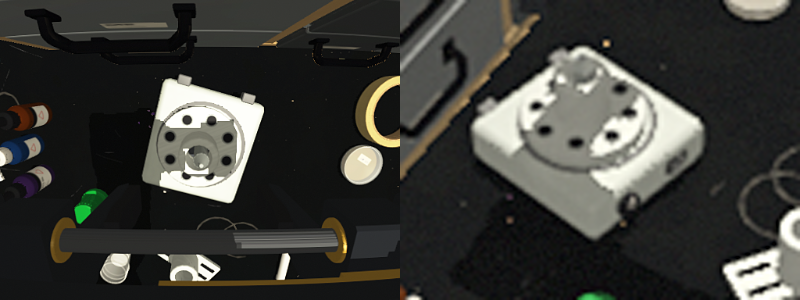

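The rotor is seated concentric and level. Next, move above the cap.

Request:
step_arm:
  steps:
    - [-1.5,-1.9,0,0,0,0,-0.4]
    - [-3,-3.9,0,0,0,0,-0.4]
    - [-3.6,-4.7,0,0,0,0,-0.4]
    - [-3.6,-4.7,0,0,0,0,-0.4]
    - [-3,-3.9,0,0,0,0,-0.4]
    - [-2.5,-3.2,0,0,0,0,-0.4]
    - [0,0,0,0,0,0,-0.4]
    - [0,0,0,0,0,0,-0.4]

```text
clock: 9.35
tool_pos: [0.477, 0.2317, 0.2067]
eef_rot: [1.0, 0.0, 0.0, 0.0]
contact_force: [-0.2, -0.4, -0.3]
opening: 0.7
finger_force: 0.0
```

```bash
python3 - <<'E'
from plant import r;from h import *;import pickle
r.snapshot("top");W=r.snapshot("wrist");st=r.get_state();print(st["clock"],st["tool_pos"],st["eef_rot"],st["opening"])
pickle.dump(W,open("d6.pkl","wb"))
a=pj(W,(.4765,.2325,.046));b=pj(W,(.4765,.2325,.005));print(a,b)
g=W["pixels"].astype(int);m=((g.min(2)>45)&(g.max(2)-g.min(2)<40)).astype(np.uint8)
n,l,s,c=cv2.connectedComponentsWithStats(m)
for i in range(1,n):
    if s[i,4]>80 and s[i,1]<240:print(s[i],c[i].round(1),bp(W,c[i],.03))
x,y=int(a[0]),int(a[1])
cv2.imwrite("pics/w6.png",cv2.resize(W["pixels"][y-75:y+45,x-80:x+80],(800,600),interpolation=cv2.INTER_CUBIC)[:,:,::-1]);print(x-80,y-75)
E
```

```text
9.45 [0.47747481 0.23086181 0.20668768] [ 9.99999536e-01 -7.88146965e-04  3.20268376e-04  4.50841710e-04] 0.7001931908948804
[253.  186.8] [253.1 177.6]
[  82    0   87   99 4571] [126.2  51.6] [0.6036 0.3514 0.03  ]
[212   0  25  10 182] [223.8   3.6] [0.6431 0.2587 0.03  ]
[ 399    0  113  100 8185] [462.8  43.1] [0.6145 0.032  0.03  ]
[212   6  34  26 246] [231.8  23.3] [0.6264 0.2517 0.03  ]
[110  27  21  23 380] [120.1  38.1] [0.6157 0.3561 0.03  ]
[443 140  69  60 258] [470.1 161.4] [0.5002 0.0051 0.03  ]
[ 231  158   40   45 1284] [250.1 180.3] [0.4793 0.2355 0.03  ]
[473 158  16  48 101] [478.  182.6] [ 0.4774 -0.0086  0.03  ]
[ 375  160   96   90 3696] [425.5 205.4] [0.452 0.047 0.03 ]
[ 321  188   47   45 1623] [343.5 209.7] [0.4473 0.1365 0.03  ]
173 111
```

View pics/w6.png

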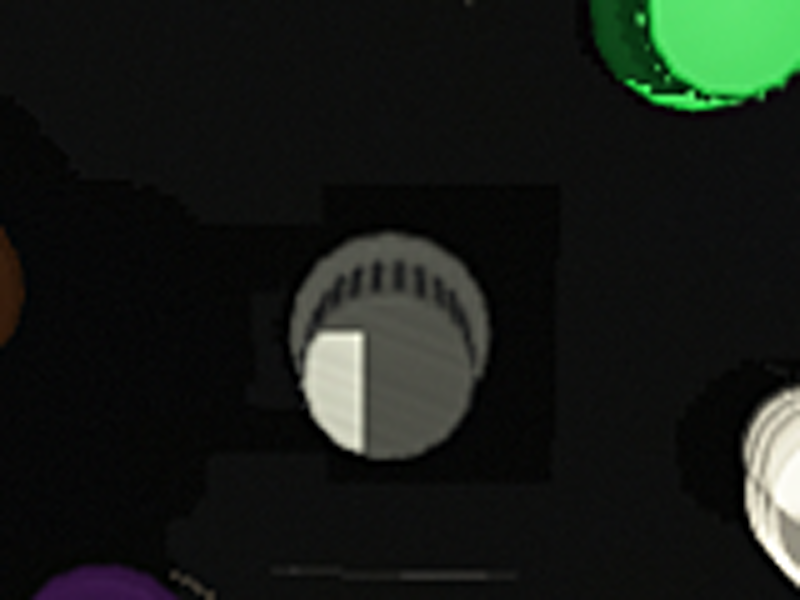

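It's confirmed as the grey knurled cap, with its top face at wrist pixel (251,187), so the cap is at (0.476, 0.235). Brown, purple and green parts and the white cup stand clear. I'll descend and grip.

Request:
step_arm:
  steps:
    - [-0.1,-0.35,4,0,0,0,-0.4]
    - [0,0,4,0,0,0,-0.4]
    - [0,0,4,0,0,0,-0.4]
    - [0,0,3,0,0,0,-0.4]
    - [0,0,2.2,0,0,0,-0.4]
    - [0,0,0,0,0,0,-0.4]
    - [0,0,0,0,0,0,1]
    - [0,0,0,0,0,0,1]

```text
clock: 10.45
tool_pos: [0.4764, 0.2358, 0.0357]
eef_rot: [1.0, 0.0, 0.001, -0.0]
contact_force: [0.3, -0.0, 0.3]
opening: 0.496
finger_force: 0.0
```

Request:
step_arm:
  steps:
    - [0,0,0,0,0,0,1]
    - [0,0,0,0,0,0,1]
    - [0,0,0,0,0,0,1]
    - [0,0,0,0,0,0,1]

```text
clock: 10.95
tool_pos: [0.4761, 0.2358, 0.0355]
eef_rot: [1.0, 0.0, 0.001, -0.0]
contact_force: [-0.6, 0.4, 6.0]
opening: 0.378
finger_force: 30.0
```

Request:
step_arm:
  steps:
    - [0,0,-1.5,0,0,0,1]
    - [0,0,-4,0,0,0,1]
    - [0,0,-5,0,0,0,1]
    - [0,0,-5,0,0,0,1]
    - [0,0,-1.5,0,0,0,1]
    - [0,0,0,0,0,0,1]

```text
clock: 11.7
tool_pos: [0.4757, 0.236, 0.2055]
eef_rot: [1.0, 0.001, 0.001, -0.0]
contact_force: [-0.4, -0.7, -1.7]
opening: 0.381
finger_force: 30.0
```

Request:
step_arm:
  steps:
    - [1.5,2,0,0,0,0,1]
    - [3,4,0,0,0,0,1]
    - [3.6,4.9,0,0,0,0,1]
    - [3.6,4.9,0,0,0,0,1]
    - [3,4,0,0,0,0,1]
    - [2.4,3.1,0,0,0,0,1]
    - [0,0,0,0,0,0,1]
    - [0,0,0,0,0,0,1]

```text
clock: 12.7
tool_pos: [0.6453, 0.008, 0.2026]
eef_rot: [1.0, 0.001, -0.002, -0.0]
contact_force: [0.5, -0.4, 0.3]
opening: 0.379
finger_force: 30.0
```

```bash
python3 - <<'E'
from plant import r;from h import *;import pickle
S=r.snapshot("scene");W=r.snapshot("wrist");st=r.get_state();p=np.array(st["tool_pos"]);print(st["clock"],p,st["eef_rot"],st["contact_force"],st["opening"])
pickle.dump((W,S),open("d7.pkl","wb"))
print("exp cap top W",pj(W,p+[0,0,.011]),"bottom S",pj(S,p+[0,0,-.0355]),"tip S",pj(S,(.647,.0072,.12)))
print(pj(W,p+[0,.0175,.011]),pj(W,p+[0,-.0175,.011]),pj(W,p+[0.022,0,-.0255]),pj(W,p+[0,.022,-.0255]),pj(W,p+[0,-.022,-.0255]))
g=cv2.cvtColor(W["pixels"],cv2.COLOR_RGB2GRAY)
# ascii look at region around cap
print(g[205:300:5,195:320:4])
E
```

```text
12.8 [0.64553063 0.00895171 0.20358026] [ 9.99997494e-01  1.68844289e-03 -1.35552200e-03 -5.69080828e-04] [ 0.37302798  0.17381668 -0.49557894] 0.3751665346876785
exp cap top W [254.9 282.1] bottom S [214.  142.6] tip S [214.7 156.3]
[215.2 281.8] [294.7 282.1] [255.  208.1] [215.  245.7] [294.6 246. ]
[[151 152 147 146  97  14   7 139 145 155 155 117  97  97  98  98  98  96
  112 154 255 224 100  18  18  42 148 251 190 254 255  21]
 [152 151 150 115 152 153 152 152 152 128  97 107 118 127 117 117 119 124
  111  96 112 149 146 132 131 153 151 189 255 252  14  23]
 [150 152 152 151 144 149 149 152  95 110 114 113 111 117 116 113 114 113
  113 110 114  95 137 158 156 157 171 255 254 255  20  22]
 [151 153 153 136 255 135 253  72 116 113 114 104  68  94  57 105  36 104
   32 111 115 108 105 155 143  51 255 254 252 106  23  22]
 [152 155 151 254 254 255 131 116 116 116  38  66  87  85  62 104  36 101
   39 104  58 110 112 100 179 255 255 255 255  16  22  22]
 [151 153 152 253 254 255 110 114  65  79  74  43  97  76  70 102  37 100
   39 105  37  37 115 112 255 254 254 253 163  22  22  22
[... 1031 characters left out ...]
5  54  20  21  22  21  21  23  24]
 [ 21  20  22  22  20  15 109 109 112 111 108 106 107 108 110 110 110 109
  110 109 110 113 115 113 105  19  21  21  21  22  20  24]
 [ 21  22  21  22  21  18 111 112 109 107 107 112 111 109 107 106 107 108
  110 111 109 109 109 110  59  18  21  22  21  21  21  26]
 [ 24  24  24  23  20  20  90 108 108 109 111 111 109 108 110 112 112 108
  106 107 108 110 111 110  15  21  25  24  24  23  24  26]
 [ 26  25  25  25  18  19  11 112 111 110 107 108 109 110 110 109 109 108
  112 112 110 107 107 114  21  19  25  26  25  25  24  24]
 [ 50  50  50  50  50  50  50  45  44  44  44  44  44  44  43  44  44  43
   44  44  44  44  45  46  51  51  50  50  50  50  49  50]]
```

The cap is held upright, with its flange edge at row 208 exactly as expected. I'll make a small correction and lower it.

Request:
step_arm:
  steps:
    - [0.15,0.1,1.5,0,0,0,1]
    - [0,0,1.5,0,0,0,1]
    - [0,0,1,0,0,0,1]
    - [0,0,1,0,0,0,1]
    - [0,0,0.6,0,0,0,1]
    - [0,0,0.6,0,0,0,1]
    - [0,0,0,0,0,0,1]

```text
clock: 13.68
tool_pos: [0.6481, 0.006, 0.1424]
eef_rot: [1.0, 0.0, -0.0, 0.0]
contact_force: [1.1, -0.3, 0.4]
opening: 0.38
finger_force: 30.0
```

Request:
step_arm:
  steps:
    - [0,0,0.3,0,0,0,1]
    - [0,0,0.2,0,0,0,1]
    - [0,0,0,0,0,0,1]
    - [0,0,0,0,0,0,1]

```text
clock: 14.18
tool_pos: [0.6483, 0.006, 0.1378]
eef_rot: [1.0, 0.0, 0.0, 0.0]
contact_force: [0.1, 0.2, -0.2]
opening: 0.376
finger_force: 30.0
```

Request:
step_arm:
  steps:
    - [0,0,0.15,0,0,0,1]
    - [0,0,0,0,0,0,1]
    - [0,0,0,0,0,0,1]

```text
clock: 14.55
tool_pos: [0.6482, 0.006, 0.1362]
eef_rot: [1.0, 0.0, -0.0, 0.0]
contact_force: [0.2, 0.1, -1.1]
opening: 0.379
finger_force: 30.0
```

Less than 1 mm is left, so I'll go down a touch more and then release.

Request:
step_arm:
  steps:
    - [0,0,0.1,0,0,0,1]
    - [0,0,0,0,0,0,1]
    - [0,0,0,0,0,0,1]

```text
clock: 14.92
tool_pos: [0.6484, 0.006, 0.1356]
eef_rot: [1.0, 0.0, 0.0, 0.0]
contact_force: [-0.4, 0.2, 3.4]
opening: 0.382
finger_force: 30.0
```

Request:
step_arm:
  steps:
    - [0,0,0,0,0,0,-0.4]
    - [0,0,0,0,0,0,-0.4]
    - [0,0,0,0,0,0,-0.4]
    - [0,0,0,0,0,0,-0.4]
    - [0,0,-1,0,0,0,-0.4]
    - [0,0,-3,0,0,0,-0.4]
    - [0,0,-3,0,0,0,-0.4]
    - [0,0,0,0,0,0,-0.4]

```text
clock: 15.92
tool_pos: [0.6502, 0.006, 0.2084]
eef_rot: [1.0, 0.0, 0.003, -0.0]
contact_force: [-0.2, 1.1, -0.6]
opening: 0.699
finger_force: 0.0
```

```bash
python3 - <<'E'
from plant import r;from h import *;import pickle
W=r.snapshot("wrist");S=r.snapshot("scene");st=r.get_state();print(st["clock"],st["tool_pos"],st["contact_force"],st["opening"])
D=pickle.load(open("d5.pkl","rb"))
a=(.647,.0072)
print("exp: cap top",pj(W,(*a,.146)),pj(W,(a[0],a[1]+.0175,.146)),pj(W,(a[0],a[1]-.0175,.146)),"S top",pj(S,(*a,.146)),"S rim",pj(S,(*a,.1)))
# diff of scene vs seated rotor, near spindle
d=np.abs(S["pixels"].astype(int)-D[1]["pixels"]).sum(2)>40
ys,xs=np.where(d[120:200,195:240]);print("scene diff bbox",xs.min()+195,xs.max()+195,ys.min()+120,ys.max()+120)
d2=np.abs(S["pixels"].astype(int)-pickle.load(open("d0.pkl","rb"))["scene"]["pixels"]).sum(2)>60
print("bar region diff",d2[200:235,255:310].sum())
im=np.hstack([cv2.resize(W["pixels"],(400,300)),cv2.resize(S["pixels"][130:205,165:265],(400,300),interpolation=cv2.INTER_CUBIC)])
cv2.imwrite("pics/m8.png",im[:,:,::-1])
g=cv2.cvtColor(S["pixels"],cv2.COLOR_RGB2GRAY);print(g[138:172,203:229:1][::2])
E
```

```text
16.025 [0.64812454 0.00598551 0.20537171] [-0.30460126 -0.60972832 -1.00957851] 0.6962224427575161
exp: cap top [253.1 227.1] [227.1 227.1] [279.1 227.1] S top [214.3 148.6] S rim [215.1 162. ]
scene diff bbox 195 234 120 198
bar region diff 0
[[ 35  37  34  35  33  30  33  33  32  34  32  32  28  28  26  30  32  31
   33  31  26  28  29  32  30  29]
 [ 35  34  33  36  40  33  31  32  31  33  32  28  30  27  28  34  34  31
   35  30  30  31  31  27  28  20]
 [ 35  36  35  36  35  34  32  26  26  21  26  26  17  21  27  26  28  31
   31  33  34  34  34  28  28  22]
 [ 28  29  34  35  27  36  60  73 146 181 177 172 144  99  83  55  31  21
   26  27  32  27  31  29  30  31]
 [ 29  28  29  28  72 103 150 207 219 212 209 208 210 215 221 197 166 116
   15  28  32  34  32  29  29  31]
 [ 34  34  24  37  96 116 104  94 167 195 192 206 214 211 210 212 215 163
   25  22  31  31  30  30  35  30]
 [ 31  28  26  38  89 111 112 112 109 108 105 102  96  92 173 199 153  66
   28  21  26  27  31  29  33  31]
 [ 35  30  28  33  57  83  95 105 113 113 108 112 111 108  86  84  77  43
  132 116  15  26  
[... 297 characters left out ...]
82  72  72
  105 107  69  26  14  24  24  29]
 [ 59 154 185 152 111  96  79  97  81  80  85  82  95  80  87  92  91 109
  109 130 234 236 177  98  25  16]
 [230 254 233 160 103 114 117 118 104 103 108 102 102 105 111 114 112 110
  103 118 130 144 210 234 213 169]
 [244 192  89 117 138 121 111 110 113 114 114 114 115 113 111 106 109 126
  135 137 139 134 126 121 126 168]
 [245 225 156 108 138 145 143 137 131 124 124 123 122 127 132 137 144 137
  133 137 109  45   3   3  32 106]
 [240 188 125 132 135 136 137 139 142 147 149 146 146 139 136 135 135 133
  133 133 136 125 107 102 126 141]
 [207 205 181 131 132 136 136 139 140 139 138 136 137 137 137 137 135 133
  132 129 136 140 140 140 141 142]]
```

The cap top centres at scene (213.8,148.3) against an expected (214.3,148.6). It is seated upright, the bar rotor hasn't moved and the gripper is clear, so I'll hand in.

```bash
python3 -c "
from plant import r
print(r.finish_job())"
```

```text
the job is handed in; nothing more can be done
None
```

I handed the job in at about 16 s: the round rotor is down on the drive flange, the lock cap is upright on its hub, and the bar rotor hasn't moved; the hand-in returned no verdict.

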